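Rack the wire reels on the model-railway bench

ROBOT

A 6-joint arm with a two-finger parallel gripper is mounted at the origin on the work surface. World frame = base frame: x ahead of the robot, y to its left, z up, the work surface at z = 0. Lengths are in m, angles in rad, forces in N, time in s.
With the tool pointing down it reaches from about 0.25 to 0.725 m from the base axis. Payload 4 kg.
Tool frame: the origin (TCP) lies at the very end of the fingers, on their centre line; the grasp point (between the pads) lies 19 mm behind it (arm.tcp_to_grasp is the distance from the TCP to the grasp point, in m); z points along the fingers, y is the direction in which the jaws open and shut (so a half turn about z gives the same grasp; the last joint's range is limited). The gripper opens to 85 mm and grips with 20 to 120 N. Pads are 22 mm wide; open, the fingers measure 114 mm over their backs; the gripper's body (76 mm by 85 mm) begins 54 mm behind the grasp point. The pads swing forward as they close: fully open they stand 13 mm farther back than shut.
Start: joints at [-1.111, 0.241, 0.005, 1.335, 0, 1.571], TCP at [0.222, -0.448, 0.231] pointing down, gripper open.
Joint ranges: [-2.72, 2.72], [-1.05, 1.87], [-1.09, 1.28], [-1.99, 2.15], [-1.42, 1.44], [-3.14, 3.14]. Speed limits (rad/s): [2.79, 2.79, 3.14, 3.14, 3.14, 3.14].

INTERFACE

Orientations are given as a 3x3 rotation matrix whose columns are the frame's x, y, z axes.
In Python, from cell import arm gives the robot as it stands. The module is installed in compiled form; this text tells all that it offers.
- The arm moves only by the tool servo_tool, never from a script. Its argument "series" is a list that holds one entry, the list of rows, each a list of 7 numbers: the gripper command: -1 is shut, 1 is fully open, values between are in proportion, then the shift along the world's x, y, z in m, then the turn, a rotation vector about the world's x, y, z in degrees. A call has 1 to 5 rows; each row is the pose to reach, as a shift and turn from the pose commanded when the call began; what a row does not reach only later rows make up. A row lasts 1/12 s, in which the tool goes at most 41.7 mm and 7.16 degrees, less where a joint would pass 70% of its speed; a pose out of reach is approached as far as the arm can. A call with a gripper value outside its range is refused whole. The fingers move at their own pace and stop on an object; "grip_force" is the grip in N (left out, the last holds). Time passes only in rows, so rows that repeat a pose let the fingers close. It gives the time, the measured TCP pose, the force and the opening at its end, in the units of the state.
- arm.get_state(): the state, without advancing time (a new reading comes with each control period).
- arm.camera(name): name is "scene" or "top" or "wrist"; returns a dict with "pixels" (384x512x3 uint8, red, green, blue), "mtx" (3x3 intrinsics, pixels), "cam_to_world" (4x4, takes a point from camera to world coordinates). Camera axes: x right, y down, z forward; pixel columns grow to the right and rows downward; lengths in m; the calibration is good to about 2 mm. A picture is of the moment at which its call begins. There is no depth.
- arm.job_done(): hands the job in, once; it reports no verdict.
Trained networks look in a picture, given as the dict that the camera call returned (one of the last four; its "shot" number tells which), for a name from the list of things; names that differ only in an ending like _2 or _b are one class to them, and where a whole thing is asked for, a point or a joint stands for the part that bears it (a point fixed in the world has none). Each returns a list of dicts, best first, with "score" (0 to 1); they miss things now and then, are a little off and sometimes report something else, mostly with a low value. They report only what shows in the picture. A call takes as long as a camera call.
- arm.find_in(picture, name): "position" ([x, y, z] in m, in the coordinates of the camera as it stood for that picture, good to about 4 mm: the middle of the surface that is visible of it).
- arm.trace(picture, name): "mask" (384x512 bool, what is visible of it).
- arm.spot_point(picture, name): "position" ([x, y, z] in m, in the coordinates of the camera as it stood for that picture, good to about 4 mm: a listed point, or the origin of a listed thing).
The state is a dict: "t": time; "joint_pos": joint angles; "joint_velocities": joint speeds; "joint_torque": joint torques, N m; "eef_pos": TCP position; "eef_rot": TCP orientation; "contact_force": force on the tool from outside, world axes, zero at the start; "wrist_torque": the same for the moment, N m; "finger_gap": finger opening in m.
Only numpy, scipy, OpenCV 4.12 (cv2) and the standard library are available. Lean on these libraries where they do the work, as an engineer would, in place of code of your own. Each camera call takes 0.05 s, during which the arm holds its last target.

TASK

Put the four copper wire reels away in the rack, each standing upright on the board inside the black collar of its own size (smallest reel in the narrowest collar, and so on up to the largest in the widest), and let go of them all. The tape roll and the lidded pot do not belong in the rack: leave them where they stand.

Things in the scene. Friction and masses are not known exactly. Their poses are not given: they have to be found in the camera images.
- reel_68_mid (a point): The largest of four wire reels: grey plastic flanges 68 mm in diameter, full of copper wire almost to the flange edge, small dark centre hole (20 mm) in the flat top; 56 mm tall, about 0.32 kg (varies by 30 percent), standing upright on the bench. Same from all sides. This point is its centre, 28 mm above its underside; z is its axis. Hold it across its diameter by the upper half, so that the fingertips stay above the 9 mm collars when it is set down.
- reel_52_mid (a point): The second largest of four wire reels: grey plastic flanges 52 mm in diameter, full of copper wire almost to the flange edge, small dark centre hole (16 mm) in the flat top; 56 mm tall, about 0.2 kg (varies by 30 percent), standing upright on the bench. Same from all sides. This point is its centre, 28 mm above its underside; z is its axis. Hold it across its diameter by the upper half, so that the fingertips stay above the 9 mm collars when it is set down.
- reel_36_mid (a point): The second smallest of four wire reels: grey plastic flanges 36 mm in diameter, full of copper wire almost to the flange edge, small dark centre hole (12 mm) in the flat top; 56 mm tall, about 0.11 kg (varies by 30 percent), standing upright on the bench. Same from all sides. This point is its centre, 28 mm above its underside; z is its axis. Hold it across its diameter by the upper half, so that the fingertips stay above the 9 mm collars when it is set down.
- reel_20_mid (a point): The smallest of four wire reels: grey plastic flanges 20 mm in diameter, full of copper wire almost to the flange edge, small dark centre hole (7 mm) in the flat top; 56 mm tall, about 0.04 kg (varies by 30 percent), standing upright on the bench. Same from all sides. This point is its centre, 28 mm above its underside; z is its axis. Hold it across its diameter by the upper half, so that the fingertips stay above the 9 mm collars when it is set down.
- collar_83: The widest of four fixed black ring collars standing in one row, in any order, 91 mm apart, on the plywood rack board (375 x 106 x 8 mm, fixed to the bench): 83 mm inside and 89 mm outside diameter, 9 mm tall. It belongs to the 68 mm reel. The origin is the centre of the ring on the board's top face (the height on which the reel comes to stand, 8 mm above the bench); z is up, y runs along the row.
- collar_67: The second widest of four fixed black ring collars standing in one row, in any order, 91 mm apart, on the plywood rack board (375 x 106 x 8 mm, fixed to the bench): 67 mm inside and 73 mm outside diameter, 9 mm tall. It belongs to the 52 mm reel. The origin is the centre of the ring on the board's top face (the height on which the reel comes to stand, 8 mm above the bench); z is up, y runs along the row.
- collar_51: The second narrowest of four fixed black ring collars standing in one row, in any order, 91 mm apart, on the plywood rack board (375 x 106 x 8 mm, fixed to the bench): 51 mm inside and 57 mm outside diameter, 9 mm tall. It belongs to the 36 mm reel. The origin is the centre of the ring on the board's top face (the height on which the reel comes to stand, 8 mm above the bench); z is up, y runs along the row.
- collar_35: The narrowest of four fixed black ring collars standing in one row, in any order, 91 mm apart, on the plywood rack board (375 x 106 x 8 mm, fixed to the bench): 35 mm inside and 41 mm outside diameter, 9 mm tall. It belongs to the 20 mm reel. The origin is the centre of the ring on the board's top face (the height on which the reel comes to stand, 8 mm above the bench); z is up, y runs along the row.
- tape_mid (a point): Look-alike to leave alone: a loose roll of grey tape without flanges, 60 mm outside diameter, 48 mm tall, with a wide open hole of 42 mm. This point is its centre, 24 mm above its underside; z is its axis.
- pot_mid (a point): Look-alike to leave alone: a loose copper-coloured pot with a closed grey ribbed lid and no centre hole, 44 mm in diameter, 50 mm tall. This point is its centre, 25 mm above its underside; z is its axis.

How it is judged:
By the outcome, as a careful person would: the job done as asked, in the order asked, and still so for the second after the job is handed in, with the robot touching nothing.
It also fails if it takes over 106 s, if anything falls off the work surface, if the arm or the gripper's body presses on something with over 40 N, if the wrist force passes 120 N, or if a joint passes its speed limit or range.

## Working session

There is one attempt and no reset: what is moved stays moved. The work goes in short steps, Python scripts to look and compute and a tool call to move; the robot and the scene stay as the last step left them, time stands still between calls to the robot, and variables do not carry over. Pictures are saved under pics/ and viewed, and the job is handed in when it is done.

Besides the shell and the picture viewer there is one more tool, called after "Emit:" as name(argument=value, ...) on one line, values as JSON. servo_tool: Moves the arm, as the interface text tells. Its arguments: {"type":"object","properties":{"series":{"type":"array"},"grip_force":{"type":"number"}},"required":["series"]}

```bash
mkdir -p pics; ls; python3 - <<'E'
from cell import arm
import cv2
s=arm.get_state(); print(s); print(arm.tcp_to_grasp)
for n in ["scene","top","wrist"]:
    c=arm.camera(n); cv2.imwrite(f"pics/{n}0.png",c["pixels"][:,:,::-1]); print(n,c["mtx"],c["cam_to_world"])
E
```

```text
pics
{'t': 0.0, 'joint_pos': array([-1.11098937e+00,  2.41436315e-01,  3.72681513e-03,  1.33522689e+00,
       -1.46305443e-05,  1.57081055e+00]), 'joint_velocities': array([-6.35828477e-04, -8.18756562e-04, -5.72726217e-04,  6.78040401e-04,
       -5.93945944e-05,  6.32183434e-04]), 'joint_torque': array([ 1.44521811e-03, -3.72316432e+01,  2.52409887e+01,  1.71038602e-02,
        2.13392627e-04, -4.43515390e-06]), 'eef_pos': array([ 0.22159854, -0.44749546,  0.23040232]), 'eef_rot': array([[ 8.96144482e-01,  4.43761356e-01, -9.62818429e-04],
       [ 4.43762400e-01, -8.96142444e-01,  1.91130096e-03],
       [-1.46609565e-05, -2.14006442e-03, -9.99997710e-01]]), 'contact_force': array([-0.5665457 ,  0.68293405, -0.34573447]), 'wrist_torque': array([ 0.025394  ,  0.01285416, -0.013934  ]), 'finger_gap': 0.08532755606203134}
0.0187
scene [[462.38326601   0.         254.55253803]
 [  0.         462.38326601 191.17449813]
 [  0.           0.           1.        ]] [[-0.03371822  0.6581482  -0.75213299  1.39560065]
 [ 0.99937153  0.03043849 -0.01816699 -0.00294584]
 [ 0.01093721 -0.75227286 -0.6587609   0.80821824]
 [ 0.          0.          0.          1.        ]]
top [[348.16268595   0.         259.15248224]
 [  0.         348.16268595 189.3130095 ]
 [  0.           0.           1.        ]] [[ 0.00733541 -0.99914121  0.04078035  0.48471897]
 [-0.99959827 -0.00844307 -0.02705588  0.00447817]
 [ 0.02737696 -0.0405655  -0.99880175  0.95117346]
 [ 0.          0.          0.          1.        ]]
wrist [[310.75525657   0.         255.01588404]
 [  0.         310.75525657 193.25756768]
 [  0.           0.           1.        ]] [[ 0.44364149 -0.85799334 -0.25890086  0.286734  ]
 [-0.89620207 -0.42537593 -0.12600462 -0.41601666]
 [-0.00201907  0.28792836 -0.95764982  0.37238954]
 [ 0.          0.          0.          1.        ]]
```

View pics/top0.png

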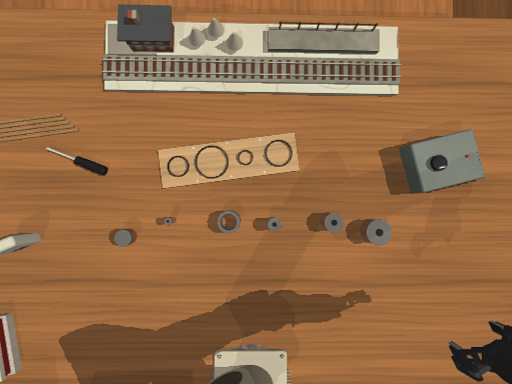

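View pics/scene0.png

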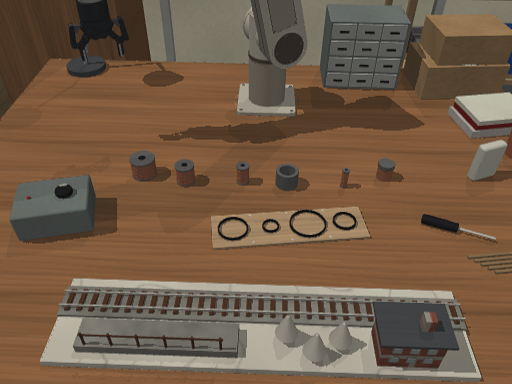

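```bash
cat > h.py <<'E'
from cell import arm
import numpy as np, cv2
NAMES=["reel_68_mid","reel_52_mid","reel_36_mid","reel_20_mid","collar_83","collar_67","collar_51","collar_35","tape_mid","pot_mid"]
def spots(cam,names=NAMES,k=3):
    c=arm.camera(cam); T=c["cam_to_world"]
    for n in names:
        for d in arm.spot_point(c,n)[:k]:
            p=T[:3,:3]@np.array(d["position"])+T[:3,3]
            print(cam,n,round(float(d["score"]),2),np.round(p,4))
    return c
def pix2plane(c,u,v,z):
    T=c["cam_to_world"]; r=T[:3,:3]@np.linalg.inv(c["mtx"])@np.array([u,v,1.]); o=T[:3,3]
    return o+r*(z-o[2])/r[2]
E
python3 - <<'E'
from h import *
spots("top"); spots("scene")
E
```

```text
top reel_68_mid 0.79 [ 0.4168 -0.3343  0.0329]
top reel_52_mid 0.64 [ 0.4361 -0.2088  0.0324]
top reel_36_mid 0.7 [ 0.4345 -0.0601  0.0262]
top reel_20_mid 0.4 [0.4403 0.2132 0.0322]
top collar_83 0.56 [0.5818 0.1962 0.0058]
top collar_83 0.55 [0.5993 0.1075 0.0153]
top collar_83 0.52 [ 0.6246 -0.0744  0.0031]
top collar_67 0.56 [0.5818 0.1962 0.0058]
top collar_67 0.55 [0.5993 0.1075 0.0153]
top collar_67 0.52 [ 0.6246 -0.0744  0.0031]
top collar_51 0.56 [0.5818 0.1962 0.0058]
top collar_51 0.55 [0.5993 0.1075 0.0153]
top collar_51 0.52 [ 0.6246 -0.0744  0.0031]
top collar_35 0.56 [0.5818 0.1962 0.0058]
top collar_35 0.55 [0.5993 0.1075 0.0153]
top collar_35 0.52 [ 0.6246 -0.0744  0.0031]
top tape_mid 0.52 [0.4369 0.0639 0.023 ]
top tape_mid 0.42 [ 0.4322 -0.0578  0.0268]
top pot_mid 0.55 [0.3941 0.328  0.0253]
top pot_mid 0.48 [ 0.4359 -0.2096  0.0319]
scene reel_68_mid 0.9 [ 0.4101 -0.3307  0.0308]
scene reel_52_mid 0.92 [ 0.438  -0.2117  0.0287]
scene reel_36_mid 0.77 [ 0.4329 -0.0566  0.0311]
scene reel_36_mid 0.33 [ 0.4099 -0.3322  0.0279]
scene reel_20_mid 0.54 [0.436  0.2147 0.0264]
scene collar_83 0.61 [0.5994 0.1086 0.011 ]
scene collar_83 0.5 [ 0.6194 -0.0776  0.0062]
scene collar_83 0.49 [0.5851 0.1965 0.0044]
scene collar_67 0.61 [0.5994 0.1086 0.011 ]
scene collar_67 0.5 [ 0.6194 -0.0776  0.0062]
scene collar_67 0.49 [0.5851 0.1965 0.0044]
scene collar_51 0.61 [0.5994 0.1086 0.011 ]
scene collar_51 0.5 [ 0.6194 -0.0776  0.0062]
scene collar_51 0.49 [0.5851 0.1965 0.0044]
scene collar_35 0.61 [0.5994 0.1086 0.011 ]
scene collar_35 0.5 [ 0.6194 -0.0776  0.0062]
scene collar_35 0.49 [0.5851 0.1965 0.0044]
scene tape_mid 0.93 [0.4373 0.0581 0.0226]
scene tape_mid 0.42 [ 0.4069 -0.3337  0.0303]
scene pot_mid 0.79 [0.3915 0.3307 0.0231]
```

The top image shows the reels at (378,232)=68, (334,222)=52, (274,224)=36 and (168,221)=20. The tape is at (228,222) and the pot at (123,237). The collars, left to right, are 51 (178,167), 83 (212,162), 35 (246,158) and 67 (278,153). I'll refine these next with pixel fits.

```bash
python3 - <<'E'
from h import *
cams={n:arm.camera(n) for n in ["top","scene"]}
init={"51":(0.5818,0.1962),"83":(0.5993,0.1075),"35":(0.61,0.017),"67":(0.622,-0.076)}
def proj(c,p):
    T=np.linalg.inv(c["cam_to_world"]); q=c["mtx"]@(T[:3,:3]@p+T[:3,3]); return q[:2]/q[2]
for cn,c in cams.items():
    g=cv2.cvtColor(c["pixels"],cv2.COLOR_RGB2GRAY)
    m=(g<60).astype(np.uint8)
    n,l,st,ce=cv2.connectedComponentsWithStats(m)
    for k,(x,y) in init.items():
        u=proj(c,np.array([x,y,.0125]))
        best=[i for i in range(1,n) if np.hypot(*(ce[i]-u))<14 and st[i,4]>15]
        for i in best:
            ys,xs=np.where(l==i)
            P=np.array([pix2plane(c,a,b,.0125)[:2] for a,b in zip(xs,ys)])
            A=np.c_[2*P,np.ones(len(P))]; s=np.linalg.lstsq(A,(P**2).sum(1),rcond=None)[0]
            print(cn,k,ce[i].round(1),st[i,4],"ctr",s[:2].round(4),"diam",round(2*np.sqrt(s[2]+s[0]**2+s[1]**2),4))
    for k,d in {"reel_68_mid":0.0,"reel_52_mid":0,"reel_36_mid":0,"reel_20_mid":0,"pot_mid":0,"tape_mid":0}.items():
        r=arm.trace(c,k)
        if r:
            mk=r[0]["mask"]; ys,xs=np.where(mk); print(cn,k,round(r[0]["score"],2),"mask",xs.mean().round(1),ys.mean().round(1),mk.sum())
crop=cams["top"]["pixels"][120:260,100:420,::-1]; cv2.imwrite("pics/topz.png",cv2.resize(crop,(800,350),interpolation=cv2.INTER_CUBIC))
crop=cams["scene"]["pixels"][140:260,110:430,::-1]; cv2.imwrite("pics/scenez.png",cv2.resize(crop,(800,300),interpolation=cv2.INTER_CUBIC))
E
```

```text
top 51 [170.2 165.3] 25 ctr [0.5844 0.1979] diam 0.0545
top 67 [283.5 142.3] 19 ctr [ 0.6247 -0.0726] diam 0.0657
top reel_68_mid 0.69 mask 375.9 231.4 681
top reel_52_mid 0.76 mask 332.3 222.1 407
top reel_36_mid 0.59 mask 273.8 224.0 143
top reel_20_mid 0.47 mask 274.4 223.9 144
top pot_mid 0.89 mask 125.3 236.9 317
top tape_mid 0.75 mask 228.6 223.0 261
scene 51 [343.9 220.6] 133 ctr [0.5851 0.1976] diam 0.0538
scene 83 [307.1 223.1] 205 ctr [0.5978 0.1073] diam 0.0857
scene 35 [270.2 225.5] 91 ctr [0.6106 0.0173] diam 0.0378
scene 67 [232.4 228.5] 180 ctr [ 0.6235 -0.0728] diam 0.0699
scene reel_52_mid 0.89 mask 184.4 172.6 482
scene reel_36_mid 0.71 mask 241.8 173.6 313
scene reel_20_mid 0.54 mask 344.4 176.7 110
scene pot_mid 0.91 mask 384.7 169.8 343
scene tape_mid 0.81 mask 286.6 176.9 539
```

View pics/topz.png

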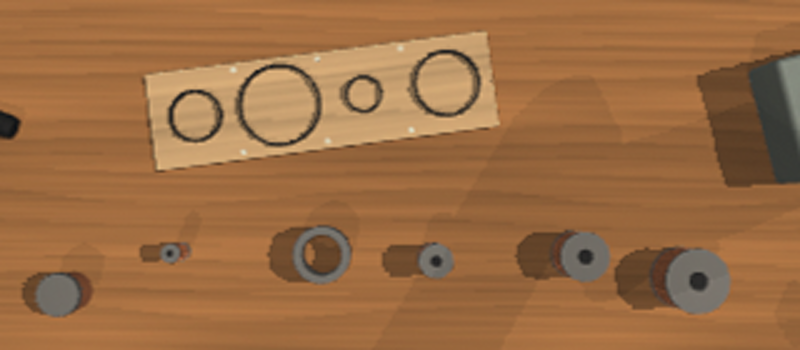

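View pics/scenez.png

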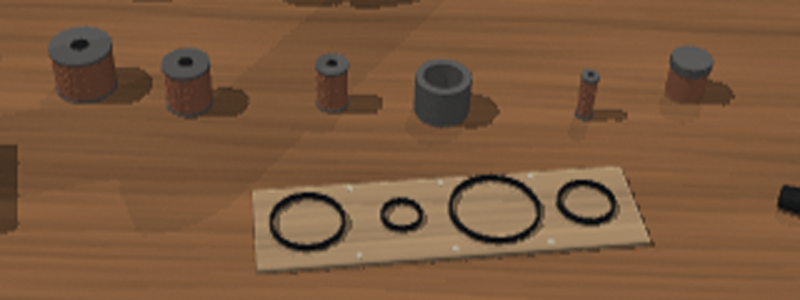

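```bash
python3 - <<'E'
from h import *
t=arm.camera("top"); s=arm.camera("scene")
T={"20":(168,221.2),"36":(274.4,224.4),"52":(334.2,222.8),"68":(379.2,232.4)}
S={"68":(141.6,157.6),"52":(184.4,164.6),"36":(242.4,165.4),"20":(346,169.8)}
for k in T: print(k,pix2plane(t,*T[k],.056).round(4),pix2plane(s,*S[k],.056).round(4))
E
```

```text
20 [0.438  0.2118 0.056 ] [0.4409 0.2125 0.056 ]
36 [ 0.4315 -0.0596  0.056 ] [ 0.4352 -0.0592  0.056 ]
52 [ 0.4365 -0.214   0.056 ] [ 0.439 -0.212  0.056]
68 [ 0.4124 -0.3311  0.056 ] [ 0.4142 -0.3308  0.056 ]
```

Emit:
servo_tool(series=[[[1,0.06,0.19,0,0,0,35],[1,0.06,0.19,0,0,0,35],[1,0.06,0.19,0,0,0,35],[1,0.06,0.19,0,0,0,35],[1,0.06,0.19,0,0,0,35]]], grip_force=30)

```text
t: 2.47
eef_pos: [0.2818, -0.2556, 0.2313]
eef_rot: [[0.474, 0.88, 0.0], [0.88, -0.474, 0.001], [0.001, -0.0, -1.0]]
contact_force: [0.8, 0.0, 0.2]
finger_gap: 0.0855
```

Emit:
servo_tool(series=[[[1,0.06,0.19,0,0,0,35],[1,0.06,0.19,0,0,0,35],[1,0.06,0.19,0,0,0,35],[1,0.06,0.19,0,0,0,35],[1,0.06,0.19,0,0,0,35]]])

```text
t: 2.88
eef_pos: [0.3421, -0.0656, 0.2317]
eef_rot: [[-0.118, 0.993, 0.001], [0.993, 0.118, 0.0], [0.0, 0.001, -1.0]]
contact_force: [0.4, 0.6, 0.1]
finger_gap: 0.0854
```

Emit:
servo_tool(series=[[[1,0.06,0.19,-0.04,0,0,3],[1,0.06,0.19,-0.04,0,0,3],[1,0.06,0.19,-0.04,0,0,3],[1,0.06,0.19,-0.04,0,0,3],[1,0.06,0.19,-0.04,0,0,3]]])

```text
t: 3.3
eef_pos: [0.4022, 0.1246, 0.1911]
eef_rot: [[-0.164, 0.986, 0.001], [0.986, 0.164, 0.0], [0.0, 0.001, -1.0]]
contact_force: [0.1, -0.5, -0.1]
finger_gap: 0.0856
```

Emit:
servo_tool(series=[[[1,0.037,0.087,-0.09,0,0,0],[1,0.037,0.087,-0.09,0,0,0],[1,0.037,0.087,-0.09,0,0,0],[1,0.037,0.087,-0.09,0,0,0],[1,0.037,0.087,-0.09,0,0,0]]])

```text
t: 3.72
eef_pos: [0.4375, 0.2096, 0.0987]
eef_rot: [[-0.165, 0.986, -0.005], [0.986, 0.165, -0.002], [-0.002, -0.005, -1.0]]
contact_force: [-0.2, -0.0, 0.1]
finger_gap: 0.0855
```

```bash
python3 - <<'E'
from h import *
c=arm.camera("wrist"); cv2.imwrite("pics/w1.png",c["pixels"][:,:,::-1])
T=np.linalg.inv(c["cam_to_world"])
for p in [(.4395,.212,.056),(.4395,.212,0)]:
    q=c["mtx"]@(T[:3,:3]@np.array(p)+T[:3,3]); print(q[:2]/q[2])
print(arm.get_state()["eef_pos"])
E
```

```text
[260.4934656  216.08966213]
[259.68145414 191.12182265]
[0.43804192 0.20882419 0.10041779]
```

View pics/w1.png

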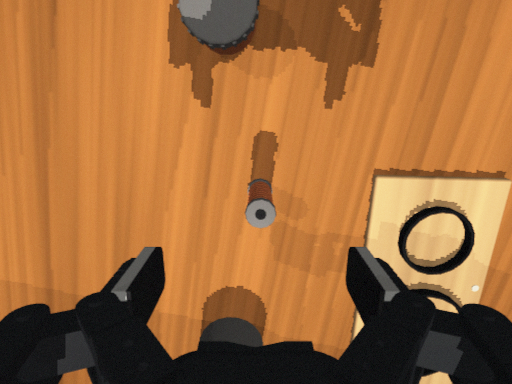

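The wrist view shows the small reel's hole at (260,214), against a prediction of (260,216), so the pose is confirmed. Descending.

Emit:
servo_tool(series=[[[1,0.0015,0.003,-0.03,0,0,0],[1,0.0015,0.003,-0.06,0,0,0],[1,0.0015,0.003,-0.077,0,0,0],[-1,0.0015,0.003,-0.077,0,0,0],[-1,0.0015,0.003,-0.077,0,0,0]]], grip_force=30)

```text
t: 4.18
eef_pos: [0.4405, 0.2108, 0.0255]
eef_rot: [[-0.161, 0.987, 0.0], [0.987, 0.161, -0.0], [-0.0, 0.0, -1.0]]
contact_force: [0.2, 0.2, 0.3]
finger_gap: 0.0639
```

Emit:
servo_tool(series=[[[-1,0,0,0,0,0,0],[-1,0,0,0,0,0,0],[-1,0,0,0,0,0,0],[-1,0,0,0,0,0,0],[-1,0,0,0,0,0,0]]])

```text
t: 4.6
eef_pos: [0.4416, 0.2125, 0.0259]
eef_rot: [[-0.162, 0.987, 0.003], [0.987, 0.162, 0.001], [0.001, 0.003, -1.0]]
contact_force: [0.1, 0.5, 7.0]
finger_gap: 0.0178
```

Emit:
servo_tool(series=[[[-1,0,0,0,0,0,0],[-1,0,0,0,0,0,0],[-1,0,0,0.01,0,0,0],[-1,0,0,0.03,0,0,0],[-1,0,0,0.06,0,0,0]]])

```text
t: 5.02
eef_pos: [0.438, 0.2108, 0.0832]
eef_rot: [[-0.162, 0.987, -0.006], [0.987, 0.162, -0.003], [-0.002, -0.006, -1.0]]
contact_force: [0.7, -0.5, -0.7]
finger_gap: 0.018
```

```bash
python3 - <<'E'
from h import *
c=arm.camera("wrist"); cv2.imwrite("pics/w2.png",c["pixels"][:,:,::-1])
s=arm.get_state(); print(s["eef_pos"],s["contact_force"],s["finger_gap"])
E
```

```text
[0.44251938 0.21301239 0.09038337] [0.80991804 0.42607666 3.78710974] 0.01805433616158706
```

View pics/w2.png

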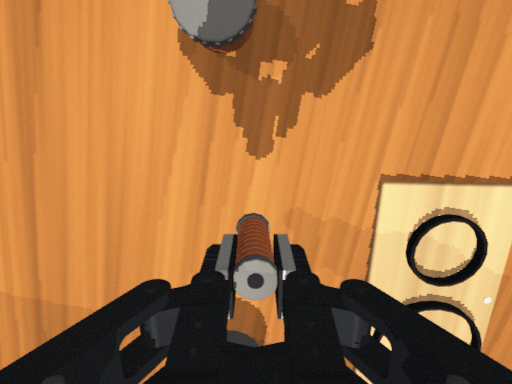

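The small reel is held, standing out below the pads at (255,280). Carrying it to collar_35.

Emit:
servo_tool(series=[[[-1,0.02,-0.025,0,0,0,0],[-1,0.045,-0.052,0,0,0,0],[-1,0.07,-0.08,0,0,0,0],[-1,0.095,-0.108,0,0,0,0],[-1,0.12,-0.137,0,0,0,0]]])

```text
t: 5.48
eef_pos: [0.5614, 0.0738, 0.0851]
eef_rot: [[-0.163, 0.987, 0.001], [0.987, 0.163, 0.0], [0.0, 0.001, -1.0]]
contact_force: [0.4, 0.3, -0.1]
finger_gap: 0.0185
```

Emit:
servo_tool(series=[[[-1,0.02,-0.024,0,0,0,0],[-1,0.04,-0.046,0,0,0,0],[-1,0.0505,-0.058,0,0,0,0],[-1,0.0505,-0.058,0,0,0,0],[-1,0.0505,-0.058,0,0,0,0]]])

```text
t: 5.9
eef_pos: [0.611, 0.0162, 0.0843]
eef_rot: [[-0.161, 0.987, -0.0], [0.987, 0.161, 0.0], [0.0, -0.0, -1.0]]
contact_force: [-0.5, 0.6, -1.1]
finger_gap: 0.0177
```

```bash
cat >> h.py <<'E'
def proj(c,p):
    T=np.linalg.inv(c["cam_to_world"]); q=c["mtx"]@(T[:3,:3]@np.array(p)+T[:3,3]); return q[:2]/q[2]
def shot(name,cam="wrist",crop=None):
    c=arm.camera(cam); im=c["pixels"][:,:,::-1]
    if crop: a,b,d,e=crop; im=cv2.resize(im[a:b,d:e],None,fx=2.5,fy=2.5,interpolation=cv2.INTER_CUBIC)
    cv2.imwrite(f"pics/{name}.png",im); s=arm.get_state(); print(s["t"],s["eef_pos"].round(4),s["contact_force"].round(1),s["finger_gap"]); return c
E
python3 - <<'E'
from h import *
c=shot("w3"); print(proj(c,(.6106,.0173,.017)))
E
```

```text
5.95 [0.6103 0.0171 0.0842] [-0.   0.3 -1.2] 0.01787873685144284
[256.02201599 205.04117123]
```

View pics/w3.png

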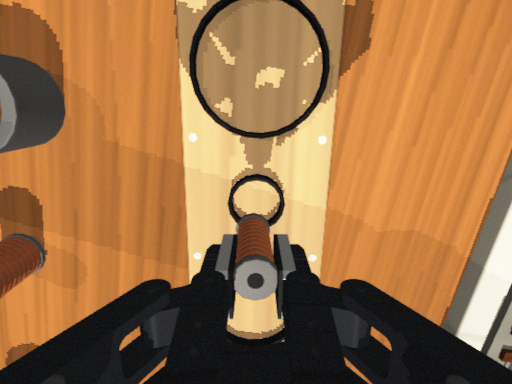

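Emit:
servo_tool(series=[[[-1,0,0.001,-0.02,0,0,0],[-1,0,0.001,-0.035,0,0,0],[-1,0,0.001,-0.045,0,0,0],[-1,0,0.001,-0.05,0,0,0],[-1,0,0.001,-0.05,0,0,0]]])

```text
t: 6.37
eef_pos: [0.61, 0.0189, 0.0345]
eef_rot: [[-0.164, 0.986, -0.001], [0.986, 0.164, 0.0], [0.0, -0.001, -1.0]]
contact_force: [0.8, 0.4, -0.7]
finger_gap: 0.018
```

Emit:
servo_tool(series=[[[-1,0,0,0,0,0,0],[-1,0,0,0,0,0,0]]])

```text
t: 6.53
eef_pos: [0.611, 0.0185, 0.0348]
eef_rot: [[-0.163, 0.987, 0.001], [0.987, 0.163, 0.0], [-0.0, 0.001, -1.0]]
contact_force: [-0.2, -0.6, 0.2]
finger_gap: 0.0184
```

Emit:
servo_tool(series=[[[-1,0,0,-0.0015,0,0,0],[-1,0,0,-0.0015,0,0,0],[-1,0,0,-0.0015,0,0,0]]])

```text
t: 6.78
eef_pos: [0.6114, 0.0182, 0.034]
eef_rot: [[-0.163, 0.987, 0.002], [0.987, 0.163, 0.0], [0.0, 0.002, -1.0]]
contact_force: [-0.3, 1.0, 5.5]
finger_gap: 0.0179
```

```bash
python3 - <<'E'
from h import *
c=shot("w4")
E
```

```text
6.8333 [0.6113 0.0182 0.034 ] [-1.5  0.3  6.2] 0.01792208396936223
```

View pics/w4.png

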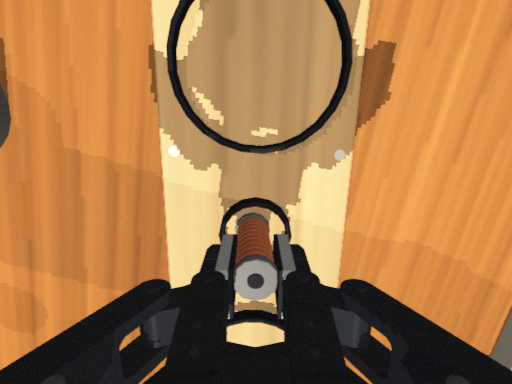

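The reel is inside the ring and in contact with the board (6 N). Releasing.

Emit:
servo_tool(series=[[[-0.2,0,0,0,0,0,0],[-0.2,0,0,0,0,0,0],[0.2,0,0,0,0,0,0],[0.2,0,0,0.02,0,0,0],[0.5,0,0,0.05,0,0,0]]])

```text
t: 7.25
eef_pos: [0.6076, 0.0178, 0.0792]
eef_rot: [[-0.162, 0.987, -0.009], [0.987, 0.162, -0.0], [0.001, -0.009, -1.0]]
contact_force: [-0.5, 0.1, 0.1]
finger_gap: 0.0621
```

Emit:
servo_tool(series=[[[1,-0.02,-0.01,0.035,0,0,0],[1,-0.05,-0.02,0.035,0,0,0],[1,-0.08,-0.035,0.035,0,0,0],[1,-0.11,-0.05,0.035,0,0,0],[1,-0.14,-0.065,0.035,0,0,0]]])

```text
t: 7.67
eef_pos: [0.4695, -0.0475, 0.1178]
eef_rot: [[-0.163, 0.987, 0.0], [0.987, 0.163, -0.0], [-0.0, 0.0, -1.0]]
contact_force: [-0.9, 0.0, 0.9]
finger_gap: 0.0856
```

```bash
python3 - <<'E'
from h import *
c=shot("w5"); print(proj(c,(.4335,-.0595,.056)))
c=shot("s5","scene",(140,260,110,430))
E
```

```text
7.7167 [ 0.4613 -0.0493  0.1163] [-7.  -1.3 -0.5] 0.08542132176227518
[202.77942127 217.18963357]
7.7667 [ 0.4647 -0.0483  0.1168] [-0.1 -0.2  0.3] 0.08506743055685165
```

View pics/w5.png

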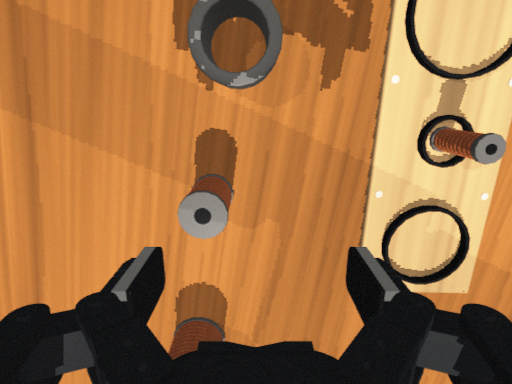

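View pics/s5.png

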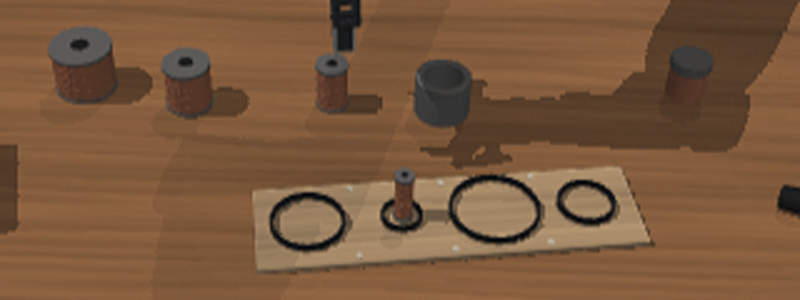

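Reel 20 stands upright in collar_35. Next is reel_36, with its hole at (203,216) as predicted.

Emit:
servo_tool(series=[[[1,-0.02,-0.007,-0.015,0,0,0],[1,-0.035,-0.012,-0.03,0,0,0],[1,-0.037,-0.013,-0.045,0,0,0],[1,-0.037,-0.013,-0.05,0,0,0],[1,-0.037,-0.013,-0.05,0,0,0]]])

```text
t: 8.18
eef_pos: [0.4335, -0.0599, 0.0668]
eef_rot: [[-0.162, 0.987, -0.002], [0.987, 0.162, 0.0], [0.001, -0.002, -1.0]]
contact_force: [-0.6, 0.5, 0.7]
finger_gap: 0.0857
```

Emit:
servo_tool(series=[[[1,0,0,-0.025,0,0,0],[1,0,0,-0.046,0,0,0],[1,0,0,-0.046,0,0,0],[-1,0,0,-0.046,0,0,0],[-1,0,0,-0.046,0,0,0]]])

```text
t: 8.6
eef_pos: [0.4354, -0.0601, 0.0229]
eef_rot: [[-0.163, 0.987, 0.002], [0.987, 0.163, -0.0], [-0.0, 0.002, -1.0]]
contact_force: [-0.7, -0.6, 0.1]
finger_gap: 0.064
```

Emit:
servo_tool(series=[[[-1,0,0,0,0,0,0],[-1,0,0,0,0,0,0],[-1,0,0,0,0,0,0],[-1,0,0,0,0,0,0],[-1,0,0,0,0,0,0]]], grip_force=35)

```text
t: 9.02
eef_pos: [0.4352, -0.0602, 0.0231]
eef_rot: [[-0.162, 0.987, 0.003], [0.987, 0.162, -0.0], [-0.001, 0.003, -1.0]]
contact_force: [-0.1, 0.1, 6.1]
finger_gap: 0.034
```

Emit:
servo_tool(series=[[[-1,0,0,0.01,0,0,0],[-1,0,0,0.03,0,0,0],[-1,0,0,0.05,0,0,0],[-1,0,0,0.065,0,0,0],[-1,0,0,0.07,0,0,0]]])

```text
t: 9.43
eef_pos: [0.4354, -0.0603, 0.0942]
eef_rot: [[-0.162, 0.987, 0.004], [0.987, 0.162, -0.001], [-0.001, 0.004, -1.0]]
contact_force: [0.2, -0.2, -0.9]
finger_gap: 0.034
```

```bash
python3 - <<'E'
from h import *
c=shot("w6")
E
```

```text
9.4833 [ 0.4355 -0.0603  0.094 ] [ 0.3  0.2 -0.2] 0.03417626791133139
```

View pics/w6.png

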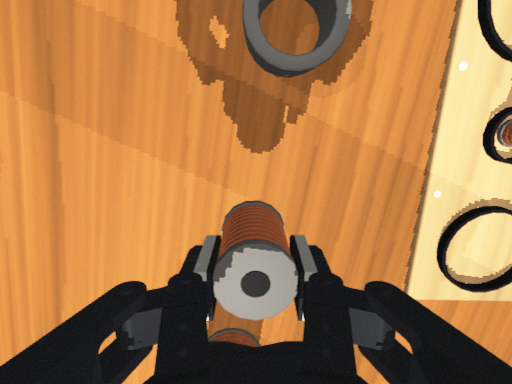

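Emit:
servo_tool(series=[[[-1,0.02,0.03,0,0,0,0],[-1,0.04,0.065,0,0,0,0],[-1,0.06,0.1,0,0,0,0],[-1,0.08,0.135,0,0,0,0],[-1,0.1,0.17,0,0,0,0]]])

```text
t: 9.9
eef_pos: [0.5338, 0.1114, 0.0906]
eef_rot: [[-0.162, 0.987, -0.002], [0.987, 0.162, -0.0], [-0.0, -0.002, -1.0]]
contact_force: [-0.6, -0.9, -0.5]
finger_gap: 0.0342
```

Emit:
servo_tool(series=[[[-1,0.02,0.035,0,0,0,0],[-1,0.035,0.065,0,0,0,0],[-1,0.045,0.083,0,0,0,0],[-1,0.05,0.0885,0,0,0,0],[-1,0.05,0.0885,-0.01,0,0,0]]])

```text
t: 10.32
eef_pos: [0.5855, 0.2003, 0.0819]
eef_rot: [[-0.165, 0.986, 0.003], [0.986, 0.165, 0.001], [0.0, 0.003, -1.0]]
contact_force: [0.8, -0.1, -1.0]
finger_gap: 0.0341
```

Emit:
servo_tool(series=[[[-1,0,0,-0.015,0,0,0],[-1,0,0,-0.03,0,0,0],[-1,0,0,-0.04,0,0,0],[-1,0,0,-0.045,0,0,0],[-1,0,0,-0.045,0,0,0]]])

```text
t: 10.73
eef_pos: [0.5821, 0.1967, 0.0347]
eef_rot: [[-0.161, 0.987, -0.004], [0.987, 0.161, -0.002], [-0.001, -0.004, -1.0]]
contact_force: [-0.5, -0.6, -0.9]
finger_gap: 0.0343
```

```bash
python3 - <<'E'
from h import *
c=shot("w7")
E
```

```text
10.7833 [0.583  0.1973 0.0359] [ 0.2  0.7 -0.5] 0.034126873428198735
```

View pics/w7.png

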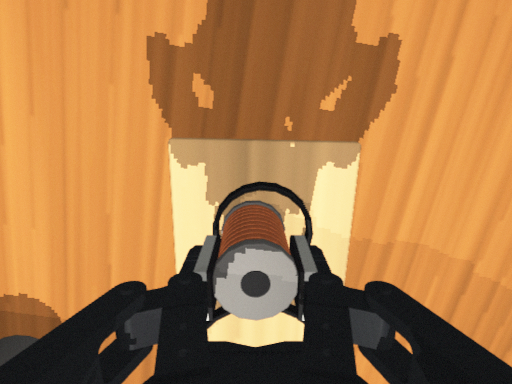

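The ring centre sits at column ~262 and the reel base at ~253, so I'll shift 3 mm in +x, then lower.

Emit:
servo_tool(series=[[[-1,0.003,0,0,0,0,0],[-1,0.003,0,-0.003,0,0,0],[-1,0.003,0,-0.005,0,0,0],[-1,0.003,0,-0.005,0,0,0],[-1,0.003,0,-0.005,0,0,0]]])

```text
t: 11.2
eef_pos: [0.5869, 0.1985, 0.0319]
eef_rot: [[-0.162, 0.987, 0.0], [0.987, 0.162, 0.0], [0.0, 0.0, -1.0]]
contact_force: [-0.4, 0.8, -2.1]
finger_gap: 0.0342
```

```bash
python3 - <<'E'
from h import *
c=shot("w8")
E
```

```text
11.25 [0.5869 0.1985 0.032 ] [-1.1  0.3 -1.8] 0.03387063064687006
```

View pics/w8.png

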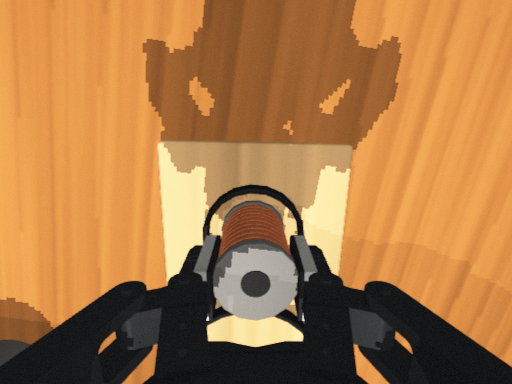

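Centred now. Lowering the last 1 mm to contact, then releasing.

Emit:
servo_tool(series=[[[-1,0,0,-0.0015,0,0,0],[-1,0,0,-0.0015,0,0,0],[-1,0,0,-0.0015,0,0,0]]])

```text
t: 11.5
eef_pos: [0.5872, 0.1987, 0.0313]
eef_rot: [[-0.163, 0.987, 0.001], [0.987, 0.163, 0.0], [0.0, 0.001, -1.0]]
contact_force: [-1.3, -0.6, 4.2]
finger_gap: 0.0341
```

Emit:
servo_tool(series=[[[0.1,0,0,0,0,0,0],[0.1,0,0,0,0,0,0],[0.4,0,0,0.003,0,0,0],[0.4,0,0,0.02,0,0,0],[0.6,0,0,0.05,0,0,0]]])

```text
t: 11.92
eef_pos: [0.5838, 0.1974, 0.0767]
eef_rot: [[-0.162, 0.987, -0.008], [0.987, 0.162, -0.003], [-0.001, -0.009, -1.0]]
contact_force: [0.8, 0.4, 1.3]
finger_gap: 0.068
```

Emit:
servo_tool(series=[[[1,-0.01,-0.01,0.03,0,0,0],[1,-0.025,-0.03,0.05,0,0,0],[1,-0.04,-0.06,0.05,0,0,0],[1,-0.055,-0.095,0.05,0,0,0],[1,-0.07,-0.13,0.05,0,0,0]]])

```text
t: 12.33
eef_pos: [0.5165, 0.0677, 0.131]
eef_rot: [[-0.164, 0.986, 0.002], [0.986, 0.164, 0.0], [-0.0, 0.002, -1.0]]
contact_force: [-0.1, -1.6, -0.1]
finger_gap: 0.0855
```

```bash
python3 - <<'E'
from h import *
c=shot("s9","scene",(140,260,110,430))
E
```

```text
12.3833 [0.5123 0.0615 0.1302] [-5.6 -4.1 -1. ] 0.08547408290270526
```

View pics/s9.png

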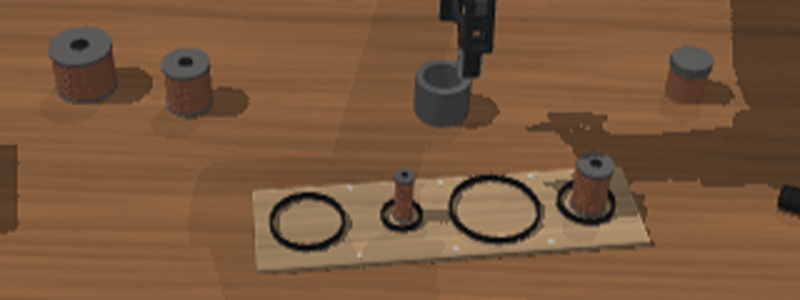

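Emit:
servo_tool(series=[[[1,-0.01,-0.033,0,0,0,0],[1,-0.02,-0.068,0,0,0,0],[1,-0.03,-0.103,0,0,0,0],[1,-0.04,-0.14,0,0,0,0],[1,-0.05,-0.177,0,0,0,0]]])

```text
t: 12.8
eef_pos: [0.4664, -0.1099, 0.1305]
eef_rot: [[-0.163, 0.987, 0.001], [0.987, 0.163, -0.0], [-0.0, 0.001, -1.0]]
contact_force: [1.9, -0.6, 0.6]
finger_gap: 0.0853
```

Emit:
servo_tool(series=[[[1,-0.01,-0.035,-0.01,0,0,0],[1,-0.02,-0.07,-0.02,0,0,0],[1,-0.026,-0.095,-0.025,0,0,0],[1,-0.029,-0.104,-0.03,0,0,0],[1,-0.029,-0.104,-0.03,0,0,0]]])

```text
t: 13.22
eef_pos: [0.4368, -0.2141, 0.0993]
eef_rot: [[-0.158, 0.987, -0.002], [0.987, 0.158, 0.001], [0.001, -0.001, -1.0]]
contact_force: [-0.3, 0.9, -0.6]
finger_gap: 0.0853
```

```bash
python3 - <<'E'
from h import *
c=shot("w10"); print(proj(c,(.4375,-.213,.056)))
E
```

```text
13.2667 [ 0.4374 -0.2128  0.0998] [ 0.2 -0.   0.2] 0.08537468636614073
[257.92468574 217.44978656]
```

View pics/w10.png

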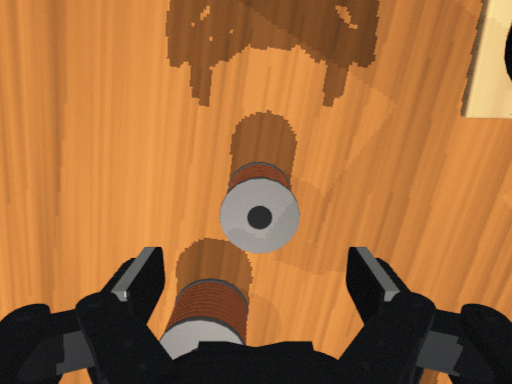

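Emit:
servo_tool(series=[[[1,0,0,-0.03,0,0,0],[1,0,0,-0.06,0,0,0],[1,0,0,-0.08,0,0,0],[1,0,0,-0.08,0,0,0],[-1,0,0,-0.08,0,0,0]]])

```text
t: 13.68
eef_pos: [0.4377, -0.2108, 0.02]
eef_rot: [[-0.165, 0.986, -0.002], [0.986, 0.165, 0.001], [0.002, -0.002, -1.0]]
contact_force: [-0.4, -0.3, 1.2]
finger_gap: 0.0754
```

Emit:
servo_tool(series=[[[-1,0,0,0,0,0,0],[-1,0,0,0,0,0,0],[-1,0,0,0,0,0,0],[-1,0,0,0,0,0,0],[-1,0,0,0,0,0,0]]], grip_force=45)

```text
t: 14.1
eef_pos: [0.4398, -0.2128, 0.0224]
eef_rot: [[-0.163, 0.987, 0.004], [0.987, 0.163, -0.001], [-0.001, 0.004, -1.0]]
contact_force: [-0.2, 2.3, 5.9]
finger_gap: 0.0501
```

Emit:
servo_tool(series=[[[-1,0,0,0.01,0,0,0],[-1,0,0,0.03,0,0,0],[-1,0,0,0.055,0,0,0],[-1,0,0,0.075,0,0,0],[-1,0,0,0.08,0,0,0]]])

```text
t: 14.52
eef_pos: [0.44, -0.2138, 0.1044]
eef_rot: [[-0.162, 0.987, 0.006], [0.987, 0.162, -0.003], [-0.004, 0.005, -1.0]]
contact_force: [0.9, -0.6, -1.6]
finger_gap: 0.0504
```

```bash
python3 - <<'E'
from h import *
c=shot("w11")
E
```

```text
14.5667 [ 0.4399 -0.2137  0.1037] [ 0.8 -0.8 -1.1] 0.04989588172150571
```

View pics/w11.png

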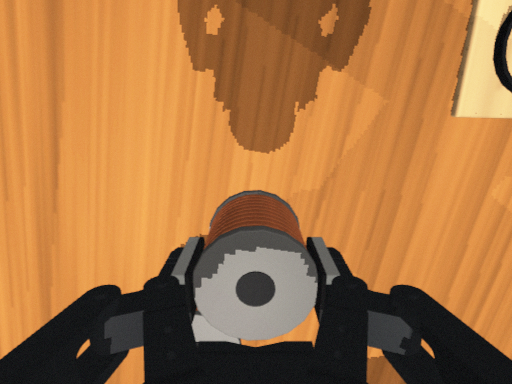

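Emit:
servo_tool(series=[[[-1,0.025,0.018,0,0,0,0],[-1,0.055,0.042,0,0,0,0],[-1,0.085,0.066,0,0,0,0],[-1,0.115,0.089,0,0,0,0],[-1,0.14,0.108,0,0,0,0]]])

```text
t: 14.98
eef_pos: [0.5788, -0.1028, 0.099]
eef_rot: [[-0.163, 0.987, -0.001], [0.987, 0.163, 0.001], [0.001, -0.001, -1.0]]
contact_force: [1.6, -0.9, -1.7]
finger_gap: 0.0501
```

Emit:
servo_tool(series=[[[-1,0.025,0.018,0,0,0,0],[-1,0.038,0.028,-0.005,0,0,0],[-1,0.045,0.0335,-0.015,0,0,0],[-1,0.045,0.0335,-0.03,0,0,0],[-1,0.045,0.0335,-0.045,0,0,0]]])

```text
t: 15.4
eef_pos: [0.6221, -0.0708, 0.0531]
eef_rot: [[-0.163, 0.987, -0.002], [0.987, 0.163, -0.0], [0.0, -0.002, -1.0]]
contact_force: [-0.4, -0.1, -1.6]
finger_gap: 0.0498
```

Emit:
servo_tool(series=[[[-1,0,0,-0.01,0,0,0],[-1,0,0,-0.018,0,0,0],[-1,0,0,-0.022,0,0,0],[-1,0,0,-0.022,0,0,0],[-1,0,0,-0.022,0,0,0]]])

```text
t: 15.82
eef_pos: [0.6229, -0.0714, 0.0335]
eef_rot: [[-0.162, 0.987, 0.0], [0.987, 0.162, -0.0], [-0.0, 0.0, -1.0]]
contact_force: [-0.4, -0.5, -1.1]
finger_gap: 0.0503
```

```bash
python3 - <<'E'
from h import *
c=shot("w12")
E
```

```text
15.8667 [ 0.6233 -0.0714  0.034 ] [-0.4  0.1 -1. ] 0.0497167271015064
```

View pics/w12.png

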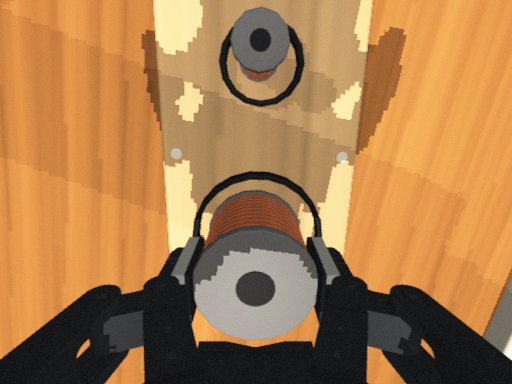

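Emit:
servo_tool(series=[[[-1,0.001,0,-0.002,0,0,0],[-1,0.001,0,-0.004,0,0,0],[-1,0.001,0,-0.0045,0,0,0],[-1,0.001,0,-0.0045,0,0,0],[-1,0.001,0,-0.0045,0,0,0]]])

```text
t: 16.28
eef_pos: [0.6249, -0.0712, 0.0304]
eef_rot: [[-0.162, 0.987, 0.003], [0.987, 0.162, -0.0], [-0.001, 0.003, -1.0]]
contact_force: [-0.8, 0.2, 5.5]
finger_gap: 0.0498
```

Contact at the expected height. Releasing.

Emit:
servo_tool(series=[[[0.45,0,0,0,0,0,0],[0.45,0,0,0,0,0,0],[0.6,0,0,0.003,0,0,0],[0.6,0,0,0.02,0,0,0],[0.8,0,0,0.05,0,0,0]]])

```text
t: 16.7
eef_pos: [0.6205, -0.0707, 0.0751]
eef_rot: [[-0.162, 0.987, -0.009], [0.987, 0.162, 0.001], [0.002, -0.009, -1.0]]
contact_force: [0.6, -0.0, -0.2]
finger_gap: 0.0763
```

Emit:
servo_tool(series=[[[1,0,0,0.03,0,0,0],[1,-0.015,-0.02,0.055,0,0,0],[1,-0.04,-0.045,0.06,0,0,0],[1,-0.065,-0.075,0.06,0,0,0],[1,-0.085,-0.105,0.06,0,0,0]]])

```text
t: 17.12
eef_pos: [0.5379, -0.1766, 0.1399]
eef_rot: [[-0.164, 0.986, 0.001], [0.986, 0.164, -0.001], [-0.001, 0.001, -1.0]]
contact_force: [-0.2, -0.8, -0.0]
finger_gap: 0.0854
```

Emit:
servo_tool(series=[[[1,-0.025,-0.03,0,0,0,0],[1,-0.05,-0.06,0,0,0,0],[1,-0.075,-0.09,0,0,0,0],[1,-0.1,-0.12,-0.01,0,0,0],[1,-0.115,-0.14,-0.02,0,0,0]]])

```text
t: 17.53
eef_pos: [0.4218, -0.3186, 0.1194]
eef_rot: [[-0.16, 0.987, 0.001], [0.987, 0.16, -0.002], [-0.002, 0.0, -1.0]]
contact_force: [0.9, -0.2, 0.8]
finger_gap: 0.0854
```

Emit:
servo_tool(series=[[[1,-0.008,-0.01,-0.01,0,0,0],[1,-0.012,-0.015,-0.02,0,0,0],[1,-0.012,-0.015,-0.02,0,0,0]]])

```text
t: 17.78
eef_pos: [0.4102, -0.3306, 0.0965]
eef_rot: [[-0.161, 0.987, -0.003], [0.987, 0.161, 0.003], [0.003, -0.003, -1.0]]
contact_force: [0.3, 0.2, -1.2]
finger_gap: 0.0855
```

```bash
python3 - <<'E'
from h import *
c=shot("w13"); print(proj(c,(.413,-.331,.056)))
c=shot("s13","scene",(140,260,110,430))
E
```

```text
17.8333 [ 0.4113 -0.3301  0.0974] [-0.4  1.  -0.5] 0.08547226959383128
[260.91180996 221.93014189]
17.8833 [ 0.4123 -0.3301  0.0982] [ 0.1  0.1 -0.1] 0.0851985962308672
```

View pics/w13.png

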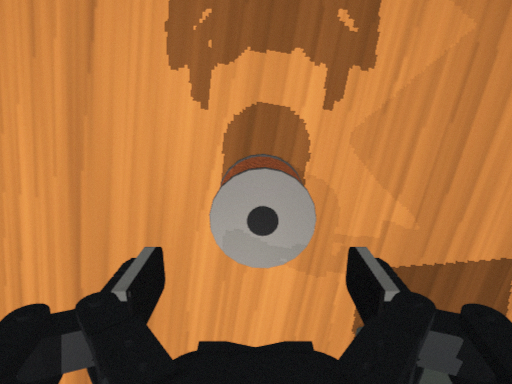

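View pics/s13.png

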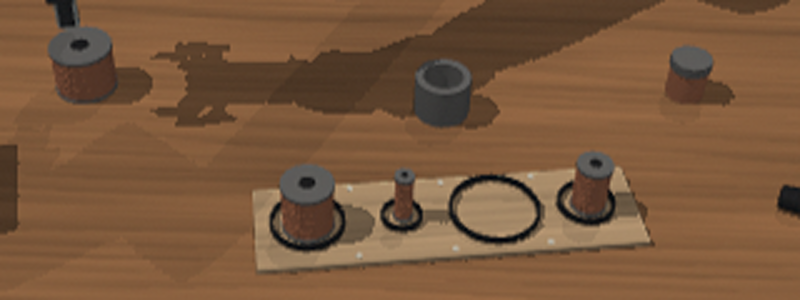

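Emit:
servo_tool(series=[[[1,0.002,0,-0.01,0,0,0],[1,0.002,0,-0.025,0,0,0],[1,0.002,0,-0.04,0,0,0],[1,0.002,0,-0.05,0,0,0],[1,0.002,0,-0.05,0,0,0]]])

```text
t: 18.3
eef_pos: [0.4134, -0.329, 0.0465]
eef_rot: [[-0.164, 0.986, -0.003], [0.986, 0.164, 0.003], [0.003, -0.003, -1.0]]
contact_force: [-0.8, 0.4, -0.2]
finger_gap: 0.0855
```

Emit:
servo_tool(series=[[[1,0,0,-0.01,0,0,0],[1,0,0,-0.02,0,0,0],[1,0,0,-0.03,0,0,0],[1,0,0,-0.03,0,0,0],[-1,0,0,-0.03,0,0,0]]], grip_force=60)

```text
t: 18.72
eef_pos: [0.4133, -0.3306, 0.018]
eef_rot: [[-0.162, 0.987, -0.001], [0.987, 0.162, 0.001], [0.001, -0.001, -1.0]]
contact_force: [0.2, -0.7, -0.4]
finger_gap: 0.0753
```

Emit:
servo_tool(series=[[[-1,0,0,0,0,0,0],[-1,0,0,0,0,0,0],[-1,0,0,0,0,0,0],[-1,0,0,0,0,0,0],[-1,0,0,0,0,0,0]]])

```text
t: 19.13
eef_pos: [0.4142, -0.3313, 0.0194]
eef_rot: [[-0.162, 0.987, 0.001], [0.987, 0.162, -0.001], [-0.001, 0.001, -1.0]]
contact_force: [0.4, 1.2, 4.0]
finger_gap: 0.0655
```

Emit:
servo_tool(series=[[[-1,0,0,0.01,0,0,0],[-1,0,0,0.03,0,0,0],[-1,0,0,0.055,0,0,0],[-1,0,0,0.08,0,0,0],[-1,0,0,0.09,0,0,0]]])

```text
t: 19.55
eef_pos: [0.4151, -0.3322, 0.112]
eef_rot: [[-0.162, 0.987, 0.003], [0.987, 0.162, -0.003], [-0.003, 0.003, -1.0]]
contact_force: [0.3, 0.0, -3.1]
finger_gap: 0.0656
```

```bash
python3 - <<'E'
from h import *
c=shot("w14")
E
```

```text
19.6 [ 0.4157 -0.3327  0.1129] [ 0.7 -0.1 -2.9] 0.06544601439446238
```

View pics/w14.png

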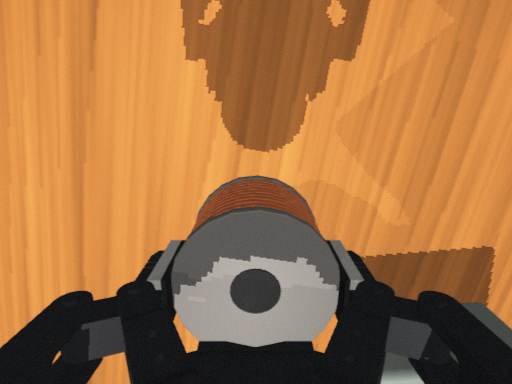

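Emit:
servo_tool(series=[[[-1,0.008,0.02,0,0,0,0],[-1,0.02,0.05,0,0,0,0],[-1,0.034,0.083,0,0,0,0],[-1,0.048,0.117,0,0,0,0],[-1,0.062,0.15,0,0,0,0]]])

```text
t: 20.02
eef_pos: [0.475, -0.1794, 0.1073]
eef_rot: [[-0.161, 0.987, -0.002], [0.987, 0.161, 0.001], [0.001, -0.002, -1.0]]
contact_force: [1.1, -0.4, -4.3]
finger_gap: 0.0656
```

Emit:
servo_tool(series=[[[-1,0.014,0.034,0,0,0,0],[-1,0.028,0.068,0,0,0,0],[-1,0.042,0.102,0,0,0,0],[-1,0.056,0.136,0,0,0,0],[-1,0.07,0.17,0,0,0,0]]])

```text
t: 20.43
eef_pos: [0.5452, -0.0093, 0.1072]
eef_rot: [[-0.162, 0.987, -0.003], [0.987, 0.162, -0.0], [0.0, -0.003, -1.0]]
contact_force: [0.9, -0.4, -4.2]
finger_gap: 0.0657
```

Emit:
servo_tool(series=[[[-1,0.014,0.034,0,0,0,0],[-1,0.028,0.068,0,0,0,0],[-1,0.042,0.098,0,0,0,0],[-1,0.05,0.115,0,0,0,0],[-1,0.052,0.12,0,0,0,0]]])

```text
t: 20.85
eef_pos: [0.5982, 0.1125, 0.1067]
eef_rot: [[-0.167, 0.986, -0.001], [0.986, 0.167, 0.001], [0.001, -0.001, -1.0]]
contact_force: [0.5, 0.3, -4.2]
finger_gap: 0.0659
```

Emit:
servo_tool(series=[[[-1,0,0,0,0,0,0],[-1,0,0,-0.015,0,0,0],[-1,0,0,-0.03,0,0,0],[-1,0,0,-0.04,0,0,0],[-1,0,0,-0.04,0,0,0]]])

```text
t: 21.27
eef_pos: [0.5947, 0.107, 0.0653]
eef_rot: [[-0.161, 0.987, -0.007], [0.987, 0.161, -0.002], [-0.001, -0.008, -1.0]]
contact_force: [-1.1, 0.5, -4.7]
finger_gap: 0.0657
```

```bash
python3 - <<'E'
from h import *
c=shot("w15")
E
```

```text
21.3167 [0.5957 0.1073 0.0668] [-0.  -0.4 -4. ] 0.06544246787339708
```

View pics/w15.png

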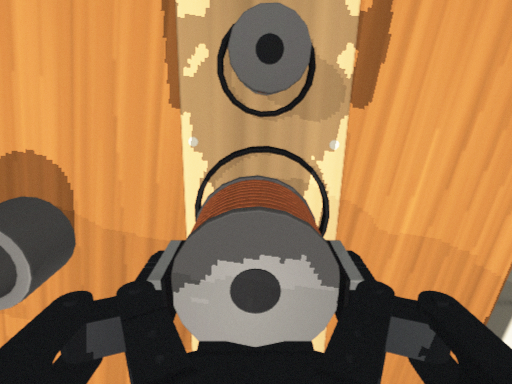

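Emit:
servo_tool(series=[[[-1,0.002,0,-0.01,0,0,0],[-1,0.002,0,-0.02,0,0,0],[-1,0.002,0,-0.03,0,0,0],[-1,0.002,0,-0.032,0,0,0],[-1,0.002,0,-0.032,0,0,0]]])

```text
t: 21.73
eef_pos: [0.5986, 0.1087, 0.0352]
eef_rot: [[-0.162, 0.987, -0.003], [0.987, 0.162, -0.001], [-0.0, -0.003, -1.0]]
contact_force: [-1.2, 0.2, -4.5]
finger_gap: 0.0654
```

```bash
python3 - <<'E'
from h import *
c=shot("w16")
E
```

```text
21.7833 [0.5993 0.1089 0.0361] [ 0.4  0.  -3.3] 0.06549586317077191
```

View pics/w16.png

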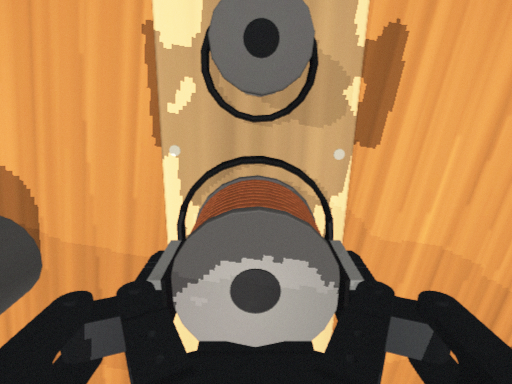

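Emit:
servo_tool(series=[[[-1,0,0,-0.004,0,0,0],[-1,0,0,-0.007,0,0,0],[-1,0,0,-0.009,0,0,0],[-1,0,0,-0.0095,0,0,0],[-1,0,0,-0.0095,0,0,0]]])

```text
t: 22.2
eef_pos: [0.6, 0.109, 0.0275]
eef_rot: [[-0.162, 0.987, 0.0], [0.987, 0.162, 0.0], [0.0, 0.0, -1.0]]
contact_force: [0.4, -0.1, -3.2]
finger_gap: 0.0652
```

Emit:
servo_tool(series=[[[-1,0,0,-0.0012,0,0,0],[-1,0,0,-0.0012,0,0,0],[-1,0,0,-0.0012,0,0,0]]])

```text
t: 22.45
eef_pos: [0.6001, 0.109, 0.0274]
eef_rot: [[-0.162, 0.987, 0.001], [0.987, 0.162, 0.0], [0.0, 0.001, -1.0]]
contact_force: [-3.1, 0.1, 6.1]
finger_gap: 0.0656
```

In contact with the board. Releasing and retreating.

Emit:
servo_tool(series=[[[0.8,0,0,0,0,0,0],[0.8,0,0,0,0,0,0],[0.9,0,0,0.001,0,0,0],[0.9,0,0,0.01,0,0,0],[1,0,0,0.03,0,0,0]]])

```text
t: 22.87
eef_pos: [0.5977, 0.1085, 0.054]
eef_rot: [[-0.162, 0.987, -0.006], [0.987, 0.162, -0.001], [-0.0, -0.006, -1.0]]
contact_force: [-1.1, -0.2, -0.4]
finger_gap: 0.0854
```

Emit:
servo_tool(series=[[[1,0,0,0.02,0,0,0],[1,0,0,0.05,0,0,0],[1,0,0,0.08,0,0,0],[1,-0.03,0,0.1,0,0,0],[1,-0.065,0,0.11,0,0,0]]])

```text
t: 23.28
eef_pos: [0.5382, 0.1094, 0.17]
eef_rot: [[-0.161, 0.987, 0.008], [0.987, 0.161, 0.002], [0.0, 0.008, -1.0]]
contact_force: [-0.1, 0.7, 0.4]
finger_gap: 0.0853
```

Emit:
servo_tool(series=[[[1,-0.03,0,0.02,0,0,0],[1,-0.06,0,0.03,0,0,0],[1,-0.09,0,0.03,0,0,0],[1,-0.12,0,0.03,0,0,0],[1,-0.14,0,0.03,0,0,0]]])

```text
t: 23.7
eef_pos: [0.3924, 0.1087, 0.197]
eef_rot: [[-0.163, 0.987, 0.0], [0.987, 0.163, 0.0], [0.0, 0.001, -1.0]]
contact_force: [-0.5, 0.1, -0.5]
finger_gap: 0.0855
```

Emit:
servo_tool(series=[[[1,0,0,0,0,0,0],[1,0,0,0,0,0,0],[1,0,0,0,0,0,0]]])

```text
t: 23.95
eef_pos: [0.396, 0.1092, 0.197]
eef_rot: [[-0.162, 0.987, 0.003], [0.987, 0.162, 0.001], [0.0, 0.003, -1.0]]
contact_force: [0.0, 1.3, -0.4]
finger_gap: 0.0854
```

```bash
python3 - <<'E'
from h import *
c=shot("s17","scene",(140,260,110,430))
c=shot("t17","top",(120,260,100,420))
E
```

```text
24.0 [0.3962 0.1091 0.1967] [ 0.6  0.3 -0.2] 0.08530225805611422
24.05 [0.3961 0.1091 0.1964] [-0.   0.5 -0.9] 0.08540475409874913
```

View pics/s17.png

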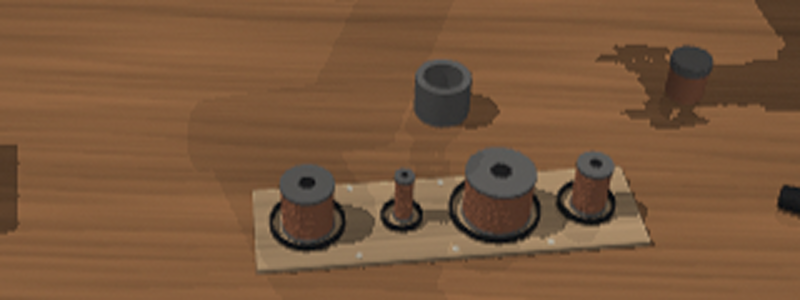

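View pics/t17.png

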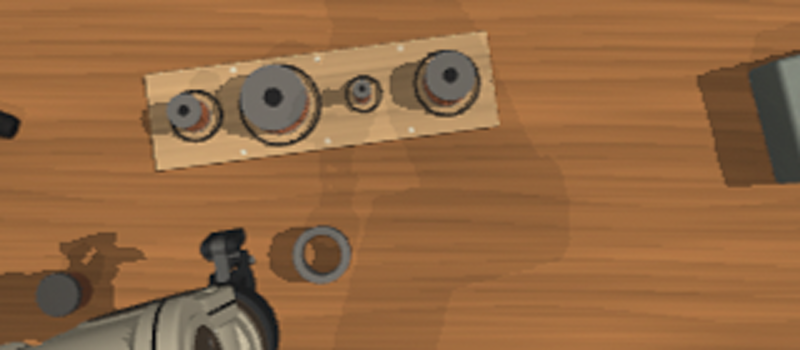

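```bash
python3 - <<'E'
from h import *
t=arm.camera("top"); s=arm.camera("scene")
f=lambda u,v,o:(u/2.5+o[0],v/2.5+o[1])
C={"36":(.585,.1977),"68":(.598,.1073),"20":(.6106,.0173),"52":(.6235,-.0728)}
T={"36":(183,110),"68":(273,97),"20":(362,90),"52":(451,75)}
S={"36":(596,163),"68":(501,170.5),"20":(404,175.5),"52":(307,182.5)}
for k in C:
    for c,P,o in((t,T,(100,120)),(s,S,(110,140))):
        p=pix2plane(c,*f(*P[k],o),.064)[:2]; print(k,p.round(4),((p-C[k])*1000).round(1),"mm")
arm.job_done()
E
```

```text
36 [0.5835 0.1994] [-1.5  1.7] mm
36 [0.586  0.2004] [1.  2.7] mm
68 [0.5977 0.1085] [-0.3  1.2] mm
68 [0.6005 0.1097] [2.5 2.4] mm
20 [0.6059 0.0178] [-4.7  0.5] mm
20 [0.6115 0.0186] [0.9 1.3] mm
52 [ 0.6224 -0.0734] [-1.1 -0.6] mm
52 [ 0.6249 -0.0712] [1.4 1.6] mm
the job is handed in; nothing more can be done
```

All four reels are in the rack, each standing upright in the collar of its own size and released. I handed the job in at about 24 s of the 106 s allowed.

- **Order and handling:** I placed them smallest to largest. Each was lowered until it touched the board (about 4–6 N on the wrist), then let go.
- **Final pictures:** After the arm had backed away to 0.20 m height, the scene and top pictures showed all four reels upright inside their rings. The tape roll and the pot looked to be where they started, and the robot was touching nothing.
- **Centring:** The reel centres came out within about 3.5 mm of their collar centres, against 7.5 mm of clearance all round.
- **One disagreement:** For the smallest reel, the top camera put the centre 4.7 mm off and the scene camera 1.6 mm. I put this down to reading a very small hole off the image. Both values are inside the clearance, and the wrist view before release showed the reel inside its ring.

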